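# Start the veneer press screw

### The arm

A 6-joint arm with a two-finger parallel gripper is mounted at the origin on the work surface. World frame = base frame: x ahead of the robot, y to its left, z up, the work surface at z = 0. Lengths are in mm, angles in rad, forces in N, time in s.
With the tool pointing down it reaches from about 350 to 775 mm from the base axis. Payload 7.3 kg.
Tool frame: the origin (TCP) lies at the very end of the fingers, on their centre line; the grasp point (between the pads) lies behind it (bot.grip_point_offset is the z of the grasp point in the tool frame, in mm); z points along the fingers, y is the line along which they close (so a half turn about z gives the same grasp; the last joint's range is limited). The gripper opens to 92 mm and grips with 3 to 60 N. Pads are 19 mm wide; open, the fingers measure 130 mm over their backs; the gripper's body (75 mm by 190 mm) begins 47 mm behind the grasp point.
Start: joints at [-1.37, 0.342, 1.524, -0, 1.275, -0.146], TCP at [178.465, -493.756, 226.741] pointing down, gripper open.
Joint ranges: [-2.53, 2.53], [-0.77, 2.02], [0.04, 2.7], [-1, 4.14], [0.28, 2.66], [-3.11, 3.11]. Speed limits (rad/s): [2.57, 2.57, 3.14, 3.14, 3.14, 3.14].

### API

Orientations are given as [roll, pitch, yaw] about the fixed x, y, z axes, in that order (R = Rz(yaw) Ry(pitch) Rx(roll)).
In Python, from plant import bot gives the robot as it stands. The module is installed in compiled form; this text tells all that it offers.
- The arm moves only by the shell command python3 -m crank 'ROWS'. ROWS is JSON, a list that holds one entry, the list of rows, each a list of 5 numbers: the opening, from 0 (shut) to 1 (fully open), then the shift along the tool's x, y, z in cm, then the turn about the tool's z in degrees. In form: [[[claw, x, y, z, turn], ...]]. A call has exactly 10 rows; each row is the pose to reach, as a shift and turn from the pose commanded when the call began, along the tool's axes at that moment; what a row does not reach only later rows make up. A row lasts 1/10 s, in which the tool goes at most 50 mm and 8.59 degrees, less where a joint would pass 70% of its speed; a pose out of reach is approached as far as the arm can. A call with a gripper value outside its range is refused whole. The fingers move at their own pace and stop on an object; the grip force is fixed at half the most. Time passes only in rows, so rows that repeat a pose let the fingers close, or fill a call up. It gives the time, the measured TCP pose, the force, the opening and the grip force at its end, in the units of the state.
- bot.get_obs(): the state, without advancing time (a new reading comes with each control period).
- bot.capture(name): name is "side" or "top" or "wrist"; returns (picture, depth): 400x640x3 uint8, red, green, blue; 400x640 float32, mm along the optical axis (not along the pixel's ray), 0 where there is no reading.
- bot.calibration(name): a dict with "vertical_fov" (degrees; the focal length in pixels is half the picture's height over the tangent of half this angle, whatever the lens; pixels are square), "cx", "cy" (the principal point, pixels), "rvec" (rotation vector, rad) and "tvec" (3), from world to camera coordinates, as OpenCV has them; the wrist camera has in their place "tool_from_camera" (4x4, takes a point from camera to tool coordinates, whose origin is the TCP and whose axes are the flange's). Camera axes: x right, y down, z forward; pixel columns grow to the right and rows downward; lengths in mm; the calibration is good to about 2 mm. The wrist camera is an equidistant fisheye: a pixel r from the principal point sees the ray r / f radians off the axis. A picture is of the moment at which its call begins: read the wrist's pose just before it. calibration takes no time and is no camera call.
- bot.close_job(): hands the job in; it is judged then, once.
The state is a dict: "time": time; "joint_positions": joint angles; "dq": joint speeds; "tau": joint torques, N m; "tool_pos": TCP position; "tcp_rot": TCP orientation; "contact_force": force on the tool from outside, world axes, zero at the start; "moment": the same for the moment, N m; "grip_width": finger opening in mm; "finger_force": force on a finger pad.
Only numpy, scipy, OpenCV 4.12 (cv2) and the standard library are available. Lean on these libraries where they do the work, as an engineer would, in place of code of your own. Each camera call takes 0.05 s, during which the arm holds its last target. There are 200 camera calls.

### The job

Move the glue jar off the top of the veneer press and stand it upright in the metal tray, so the crank can swing freely. Then find the start of the press screw's thread: turn the crank backward (anticlockwise seen from above) until the screw is felt to drop, let it drop fully in, and turn it one full turn forward (clockwise). Finish holding the crank's handle still in the gripper, with the screw started by that one turn: do not let go.

Things in the scene. Friction and masses are not known exactly. Their poses are not given: they have to be found in the camera images.
- jar: Closed amber glass glue jar with a metal cap, 44 mm across, 80 mm tall, about 0.18 kg, upright on the press's top plate (100 mm above the bench) in the way of the crank, at the other side of the screw from the handle. Origin: centre of its underside; z up.
- tray: Fixed low open metal tray on the bench beside the press, 220 (own x) by 170 (own y) by 18 mm high, walls 4 mm, floor 4 mm thick. Origin: centre of its underside. A tea glass (48 mm across, 65 mm tall) stands in it about 72 mm along its +x from the centre; the rest is empty.
- boss (a point): On the upright press screw's axis, at the top of the threaded boss, 134 mm above the bench. The boss (80 mm across its foot) stands 34 mm above the top plate (200 by 240 mm) of the blue press, which is fixed on the bench left or right of the middle. This frame's x and y are the plate's, x across its 200 mm side. The crank's arm (18 mm wide) has its underside at first 162 mm above the bench.
- handle_mid (a point): Middle of the crank handle's grip, 60 mm from the screw's axis, at first 200 mm above the bench: an upright wooden sleeve 20 mm across and 49 mm tall, this point 25 mm above its lower end, which is 2 mm above the arm. It spins freely on its pin, so a gripper may hold it tight with a constant heading while the crank goes round. The handle is the highest thing there once the jar is gone.
- handle: The same wooden sleeve; origin on its own axis at its lower end. Its yaw means nothing, since it spins freely.
- crank (a joint): Angle of crank and screw, rad, growing clockwise from above (forward). Its zero tells nothing of the thread. At first the screw rests on the thread's blunt start: forward it soon butts on a stop; turned backward by 0.3 to 2.5 rad it comes over the thread's entry and drops; there it goes back at most 0.4 rad more. It turns easily (0.05 N m) and stays where it is left.
- screw (a joint): How far the screw is down, m: 0 at first, 0.008 once dropped in the thread's entry. It drops by its own weight (about 6 N), but a tight grip on the handle carries it: then it goes down only as the gripper goes down. From there it goes 10 mm further down per turn forward (right-hand thread, 1.5 mm play), at most 1.5 turns. The handle goes down with it.

How it is judged (in metres and radians):
On the way, in this order (a step that is already met when the one before it is completed fails the run):
1. the jar stands upright in the tray, let go (x of jar in the frame of tray between -0.1 and 0.1 m and y of jar in the frame of tray between -0.075 and 0.075 m and z of jar in the frame of tray below 0.012 m and angle between jar's own z axis and vertical below 0.15 rad and linear speed of jar below 0.03 m/s and contact force between the fingers and jar below 0.1 N), for 0.2 s.
2. the screw has dropped into the thread's entry (value of joint screw between 0.0065 and 0.0105 m), for 0.1 s.
3. the screw is started about one turn (value of joint screw between 0.0155 and 0.0212 m), for 0.1 s.
At the end, for the whole second after the job is handed in: The jar stands upright in the tray; the screw is 15.5 to 21.2 mm down (8 mm drop plus one turn of 10 mm, within about a quarter of a turn), the crank is still, and the gripper holds its handle (more than 3 N of contact) (all of step 3 and velocity of joint crank between -0.1 and 0.1 rad/s and contact force between the fingers and handle above 3 N and x of jar in the frame of tray between -0.1 and 0.1 m and y of jar in the frame of tray between -0.075 and 0.075 m and z of jar in the frame of tray below 0.012 m and angle between jar's own z axis and vertical below 0.15 rad and linear speed of jar below 0.03 m/s); the arm keeps its last pose, push and grip.
It fails at once if the jar is tipped over (angle between jar's own z axis and vertical above 0.7 rad).
It also fails if it takes over 72 s, if anything falls off the work surface, if the arm or the gripper's body presses on something with over 40 N, if the wrist force passes 120 N, or if a joint passes its speed limit or range.

## Working session

There is one attempt and no reset: what is moved stays moved. The work goes in short steps, Python scripts to look and compute and a shell command to move; the robot and the scene stay as the last step left them, time stands still between calls to the robot, and variables do not carry over. Pictures are saved under pics/ and viewed, at most 10 in all, crops included, and the job is handed in when it is done.

```bash
mkdir -p pics; cat > h.py <<'E'
import numpy as np,cv2
from plant import bot
def K(n,c): 
    f=200/np.tan(np.radians(c["vertical_fov"])/2); return f
def world(n,d,pts):
    c=bot.calibration(n);f=K(n,c);R=cv2.Rodrigues(np.array(c["rvec"],float))[0];t=np.array(c["tvec"],float).ravel()
    out=[]
    for u,v in pts:
        z=np.median([x for x in d[v-1:v+2,u-1:u+2].ravel() if x>0] or [0])
        p=np.array([(u-c["cx"])/f*z,(v-c["cy"])/f*z,z]); out.append(R.T@(p-t))
    return np.round(out,1)
def cloud(n,d):
    c=bot.calibration(n);f=K(n,c);R=cv2.Rodrigues(np.array(c["rvec"],float))[0];t=np.array(c["tvec"],float).ravel()
    v,u=np.mgrid[:400,:640];P=np.stack([(u-c["cx"])/f*d,(v-c["cy"])/f*d,d],-1)
    W=(P-t)@R; W[d<=0]=np.nan; return W
E
python3 - <<'E'
from h import *
o=bot.get_obs();print({k:np.round(v,3).tolist() for k,v in o.items()},bot.grip_point_offset)
for n in("top","side"):
    p,d=bot.capture(n);cv2.imwrite(f"pics/{n}.png",p[:,:,::-1]);np.savez(f"{n}.npz",p=p,d=d)
    print(n,bot.calibration(n))
E
```

```text
{'time': 0.0, 'joint_positions': [-1.37, 0.343, 1.525, 0.0, 1.275, -0.146], 'dq': [0.002, -0.001, 0.0, 0.0, -0.002, 0.0], 'tau': [-0.001, -43.124, -24.422, 0.072, 0.056, -0.0], 'tool_pos': [178.377, -493.324, 226.038], 'tcp_rot': [-3.14, -0.0, 0.347], 'contact_force': [-0.071, -0.069, 0.109], 'moment': [0.113, -0.035, -0.018], 'finger_force': 0.0, 'grip_width': 91.67} -18.8
top {'vertical_fov': 50.23497648686819, 'cx': 312.74378970044376, 'cy': 209.29452707425335, 'rvec': array([ 2.1378914 , -2.13850839,  0.13961508]), 'tvec': array([  -8.14924403,  569.02865905, 1017.53866061])}
side {'vertical_fov': 54.22205808951195, 'cx': 315.74369526231993, 'cy': 198.326839673968, 'rvec': array([ 2.12739655, -0.1629432 ,  0.07075827]), 'tvec': array([-559.34412321,  155.05158815,  938.55896104])}
```

View pics/top.png

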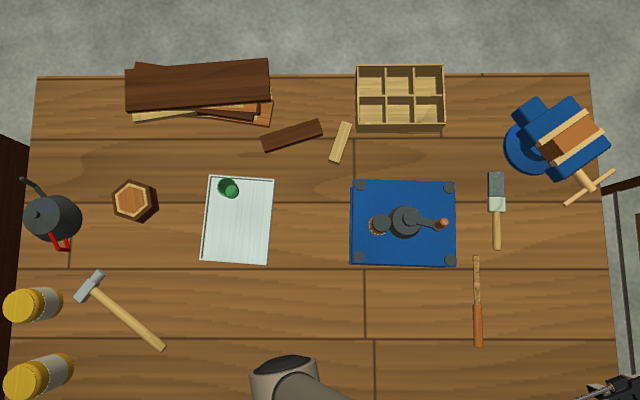

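View pics/side.png

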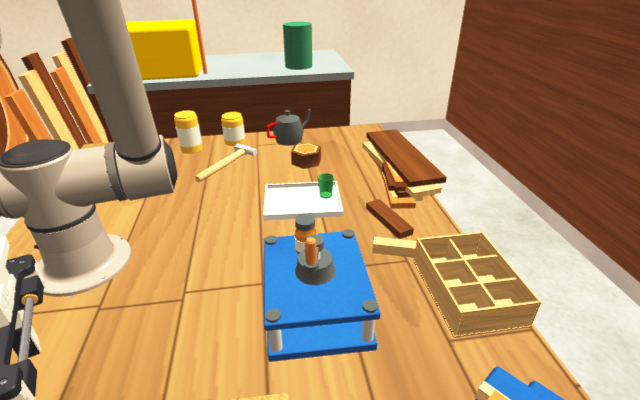

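The top view shows the jar at about (380,222), the boss at (405,221), the handle at (442,222), the tray corners at (208,175), (274,180), (268,265) and (200,260), and the glass at (228,187). The side view shows the jar at (305,230) and the handle at (312,250).

```bash
python3 - <<'E'
from h import *
T=np.load("top.npz");S=np.load("side.npz");D={}
for n,A in(("top",T),("side",S)):
    W=cloud(n,A["d"].astype(float));D[n]=W;x,y,z=W[...,0],W[...,1],W[...,2];P=A["p"].astype(int)
    if n=="top": roi=np.zeros(x.shape,bool);roi[160:285,190:465]=1
    else: roi=np.zeros(x.shape,bool);roi[170:360,255:380]=1
    def s(name,m):
        m=m&roi&np.isfinite(z)
        if m.sum()<3:print(n,name,m.sum());return
        q=W[m];v,u=np.where(m);print(n,name,m.sum(),"med",np.median(q,0).round(1),"min",np.percentile(q,2,0).round(1),"max",np.percentile(q,98,0).round(1),"mid px",u.mean().round(),v.mean().round())
        return q
    r,g,b=P[...,0],P[...,1],P[...,2]
    s("orange hi",(r>b+60)&(z>195)&(z<260))
    s("handle top",(z>217)&(z<240))
    s("160-195",(z>165)&(z<192))
    s("plate",(z>90)&(z<110)&(b>r+40))
    s("glass",(g>r+40)&(g>b+20))
    for nm,m in(("plate",(z>90)&(z<110)&(b>r+40)),("tray",(z>-5)&(z<24)&(abs(r-b)<40)&(r>130))):
        q=W[m&roi][:,:2].astype(np.float32);print(nm,cv2.minAreaRect(q))
c=[cv2.resize(T["p"][190:255,340:465],None,fx=6,fy=6,interpolation=2),cv2.resize(S["p"][205:300,255:380],None,fx=6,fy=6,interpolation=2)]
cv2.imwrite("pics/c1.png",c[0][:,:,::-1]);cv2.imwrite("pics/c2.png",c[1][:,:,::-1])
E
```

```text
top orange hi 64 med [ 516.  -276.8  222.5] min [ 507.8 -286.2  199.7] max [ 524.1 -269.7  225.5] mid px 443.0 222.0
top handle top 64 med [ 515.7 -277.7  222.7] min [ 507.8 -286.7  218.2] max [ 524.2 -270.   225.5] mid px 444.0 222.0
top 160-195 676 med [ 523.1 -213.5  177.3] min [ 503.9 -276.7  168.7] max [ 542.9 -139.7  183.2] mid px 403.0 221.0
top plate 6790 med [ 528.2 -221.    99.8] min [ 435.  -335.    95.9] max [ 625.7 -104.   103.5] mid px 403.0 223.0
top glass 198 med [620.5 204.3  42.4] min [600.4 181.3   5.4] max [643.4 225.3  71.4] mid px 229.0 189.0
plate ((531.1109619140625, -220.46888732910156), (239.8649444580078, 199.82693481445312), 88.18950653076172)
tray ((551.7284545898438, 187.5447998046875), (175.55322265625, 225.42637634277344), 85.71653747558594)
side orange hi 191 med [ 516.5 -287.6  213. ] min [ 508.6 -290.7  195.8] max [ 525.6 -277.2  224.3] mid px 310.0 247.0
side handle top 75 med [ 516.8 -285.   221.9] min [ 509.3 -290.   217.5] max [ 525.3 -275.6  224.5] mid px 310.0 242.0
side 160-195 633 med [ 522.9 -213.   176.4] min [ 504.5 -293.1  165.9] max [ 545.5 -144.9  189.7] mid px 309.0 239.0
side plate 7243 med [ 526.3 -269.7   99.4] min [ 435.7 -343.3   93.4] max [ 626.9 -117.2  101.4] mid px 316.0 285.0
side glass 317 med [622.8 185.3  50.8] min [603.8 177.7   9.5] max [642.6 224.2  69. ] mid px 326.0 185.0
plate ((532.922607421875, -223.64590454101562), (241.85610961914062, 198.7356414794922), 88.1797866821289)
tray ((551.0864868164062, -17.5635986328125), (651.89599609375, 235.21463012695312), 89.08586883544922)
```

View pics/c1.png

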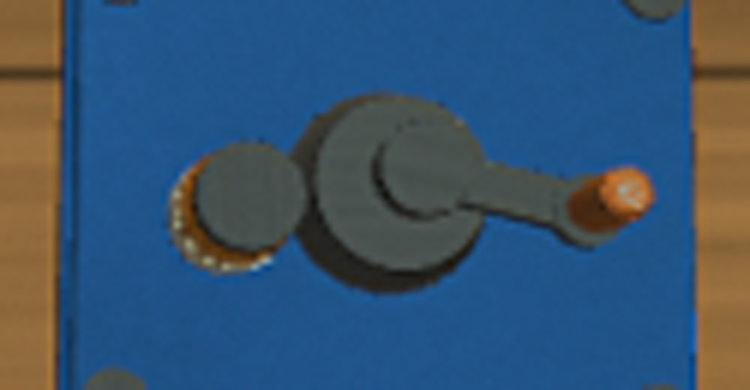

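View pics/c2.png

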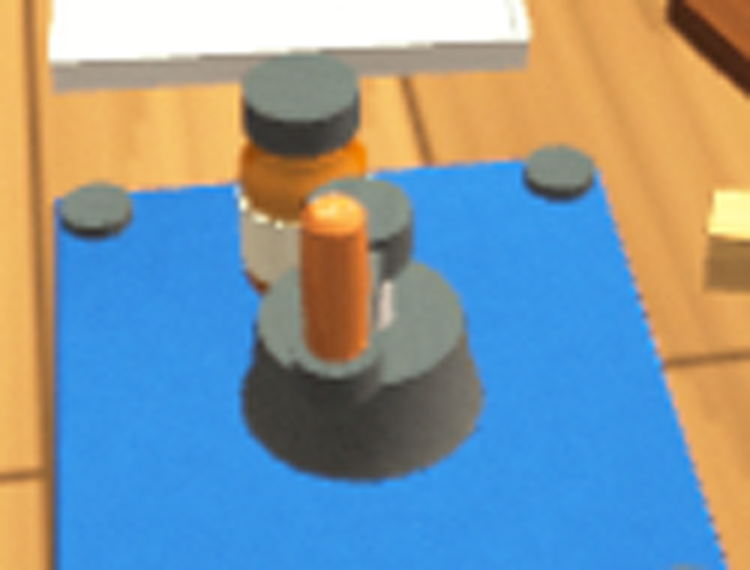

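```bash
cat >> h.py <<'E'
def tri(a,b):
    Ps=[];xs=[]
    for n,u in(("top",a),("side",b)):
        c=bot.calibration(n);f=K(n,c);R=cv2.Rodrigues(np.array(c["rvec"],float))[0];t=np.array(c["tvec"],float).reshape(3,1)
        Ps.append(np.hstack([R,t]));xs.append(np.array([[(u[0]-c["cx"])/f],[(u[1]-c["cy"])/f]]))
    X=cv2.triangulatePoints(Ps[0],Ps[1],xs[0],xs[1]);return (X[:3]/X[3]).ravel().round(1)
E
python3 - <<'E'
from h import *
print("cap",tri((381.7,222.7),(305.2,219.7)),"hub",tri((411.7,217.8),(316.7,239.2)),"handle",tri((444.7,222.3),(310.7,238.7)))
for n in("top","side"):
    A=np.load(n+".npz");W=cloud(n,A["d"].astype(float));z=W[...,2];m=np.zeros(z.shape,bool)
    if n=="top":
        m[:]=(z>172)&(z<190);
        for a,b in((372,392),(400,421)):
            k=m.copy();k[:,:a]=0;k[:,b:]=0;k[:210]=0;k[235:]=0;q=W[k];print(n,k.sum(),np.median(q,0).round(1),cv2.minEnclosingCircle(q[:,:2].astype(np.float32)))
p=np.load("top.npz");W=cloud("top",p["d"].astype(float));r,g,b=[p["p"][...,i].astype(int) for i in range(3)]
print("tray px",world("top",p["d"],[(212,179),(270,184),(264,261),(204,256),(237,220)]))
E
```

```text
cap [ 521.7 -158.6  176.8] hub [ 533.7 -223.4  176.5] handle [ 517.2 -279.6  223.6]
top 271 [ 518.9 -156.6  179.6] ((520.3955078125, -156.69168090820312), 19.78631591796875)
top 208 [ 529.9 -221.4  176.5] ((529.023193359375, -223.90760803222656), 20.54253387451172)
tray px [[655.  255.4   3.4]
 [641.5 103.6   2.5]
 [442.4 115.4   5.1]
 [455.  268.6   4. ]
 [547.  186.9   4.3]]
```

```bash
cat >> h.py <<'E'
from scipy.spatial.transform import Rotation as Ro
def go(x,y,z,yaw=None):
    o=bot.get_obs();R=Ro.from_euler("xyz",o["tcp_rot"]).as_matrix()
    s=R.T@(np.array([x,y,z])-o["tool_pos"])/10
    t=0 if yaw is None else -np.degrees((yaw-o["tcp_rot"][2]+np.pi)%(2*np.pi)-np.pi)
    print("shift cm",s.round(2),"turn",round(t,1))
E
python3 -c "
from h import *
go(521,-158,240,np.pi/2)"
```

```text
shift cm [ 43.62 -19.9   -1.35] turn -70.1
```

```bash
python3 -m crank '[[[1,4.4,-2,-1.4,-8],[1,8.7,-4,-1.4,-16],[1,13.1,-6,-1.4,-24],[1,17.4,-8,-1.4,-32],[1,21.8,-10,-1.4,-40],[1,26.2,-12,-1.4,-48],[1,30.5,-14,-1.4,-56],[1,34.9,-16,-1.4,-64],[1,39.3,-18,-1.4,-70.1],[1,43.6,-19.9,-1.4,-70.1]]]'; python3 -c "
from h import *
o=bot.get_obs();print(o['tcp_rot'],o['joint_positions'],bot.calibration('wrist'))
p,d=bot.capture('wrist');cv2.imwrite('pics/w1.png',p[:,:,::-1]);np.savez('w1.npz',p=p,d=d)
go(521,-158,240,np.pi/2)"
```

```text
time: 1.1
tool_pos: [521.9, -156.6, 240.5]
tcp_rot: [-3.141, -0.0, 1.574]
contact_force: [0.6, -1.0, 0.2]
grip_width: 91.7
finger_force: 0.0
[-3.14109125e+00 -5.20562377e-05  1.57360351e+00] [-4.32027173e-01  3.68662142e-01  1.44535241e+00 -1.68963473e-04
  1.32805478e+00 -4.34793720e-01] {'vertical_fov': 65.70646984690485, 'cx': 322.72114930502136, 'cy': 200.06233020871989, 'tool_from_camera': array([[-6.18212038e-04, -9.62094576e-01, -2.72715319e-01,
         7.38835639e+01],
       [ 9.99999805e-01, -5.71412761e-04, -2.51026601e-04,
        -9.48663356e-01],
       [ 8.56783175e-05, -2.72715421e-01,  9.62094742e-01,
        -1.57251342e+02],
       [ 0.00000000e+00,  0.00000000e+00,  0.00000000e+00,
         1.00000000e+00]])}
shift cm [-0.63 -0.5   0.02] turn 0.2
```

View pics/w1.png

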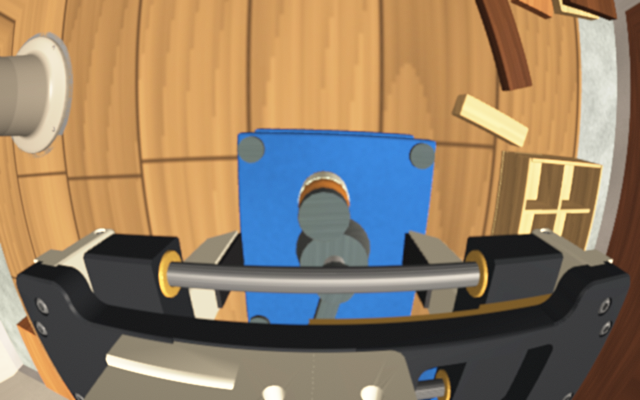

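The wrist view shows the cap centred at about (324,215), between the fingers, with the boss at (334,255).

```bash
cat >> h.py <<'E'
def wray(u,v,z,pos,rot):
    c=bot.calibration("wrist");f=K("wrist",c);a=np.array([u-c["cx"],v-c["cy"]]);r=np.hypot(*a);th=r/f
    d=np.r_[a/max(r,1e-9)*np.sin(th),np.cos(th)];T=np.array(c["tool_from_camera"]);R=Ro.from_euler("xyz",rot).as_matrix()
    o=pos+R@T[:3,3];d=R@T[:3,:3]@d;return (o+d*(z-o[2])/d[2]).round(1)
E
python3 - <<'E'
from h import *
o=bot.get_obs();print(o["tool_pos"],o["dq"].round(3))
for pos in ([521.9,-156.6,240.5],o["tool_pos"]): print(wray(324,215,180,np.array(pos),o["tcp_rot"]))
go(521,-158,126,np.pi/2)
E
```

```text
[ 525.97423775 -151.6911684   240.22630185] [-0.082 -0.04   0.085 -0.023 -0.009 -0.13 ]
[ 522.  -155.8  180. ]
[ 526.1 -150.8  180. ]
shift cm [-0.67 -0.53 11.42] turn 0.2
```

```bash
python3 -m crank '[[[1,0.1,0,0,0],[1,0.1,0,0,0],[1,0.1,0,0,0],[1,0.1,0,2,0],[1,0.1,0,4,0],[1,0.1,0,6,0],[1,0.1,0,8,0],[1,0.1,0,10,0],[1,0.1,0,11,0],[1,0.1,0,11.4,0]]]'
python3 -m crank '[[[1,0,0,0,0],[0.3,0,0,0,0],[0.3,0,0,0,0],[0.3,0,0,0,0],[0.3,0,0,0,0],[0.3,0,0,0,0],[0.3,0,0,0,0],[0.3,0,0,0,0],[0.3,0,0,0,0],[0.3,0,0,0,0]]]'
```

```text
time: 2.15
tool_pos: [520.0, -158.2, 126.0]
tcp_rot: [-3.14, -0.0, 1.569]
contact_force: [0.1, 0.7, -1.0]
grip_width: 91.6
finger_force: 0.0
time: 3.15
tool_pos: [521.1, -157.4, 126.8]
tcp_rot: [3.141, 0.0, 1.57]
contact_force: [-0.3, 0.1, 0.8]
grip_width: 43.3
finger_force: 30.0
```

```bash
python3 -m crank '[[[0.3,0,0,-1,0],[0.3,0,0,-3,0],[0.3,1,0,-4.5,0],[0.3,3,-0.2,-5,0],[0.3,6,-0.4,-5,0],[0.3,10,-0.6,-5,0],[0.3,14,-0.8,-5,0],[0.3,18,-1,-5,0],[0.3,22,-1.2,-5,0],[0.3,26,-1.4,-5,0]]]'
python3 -m crank '[[[0.3,3,-0.1,0,0],[0.3,5.5,-0.2,0,0],[0.3,7.5,-0.2,0,0],[0.3,8.5,-0.2,0,0],[0.3,8.75,-0.2,0,0],[0.3,8.75,-0.2,0,0],[0.3,8.75,-0.2,2,0],[0.3,8.75,-0.2,5,0],[0.3,8.75,-0.2,8,0],[0.3,8.75,-0.2,10,0]]]'
python3 -c "
from h import *
p,d=bot.capture('side');cv2.imwrite('pics/s2.png',cv2.resize(p[130:300,200:420],None,fx=3,fy=3)[:,:,::-1])
go(505,190,31,np.pi/2)"
```

```text
time: 4.15
tool_pos: [506.6, 104.1, 177.3]
tcp_rot: [3.142, 0.0, 1.57]
contact_force: [1.3, 0.5, -1.2]
grip_width: 43.0
finger_force: 30.0
time: 5.15
tool_pos: [504.4, 188.6, 74.9]
tcp_rot: [-3.139, 0.001, 1.569]
contact_force: [-0.3, 0.2, -0.8]
grip_width: 43.5
finger_force: 30.0
shift cm [0.19 0.25 4.13] turn -0.1
```

View pics/s2.png

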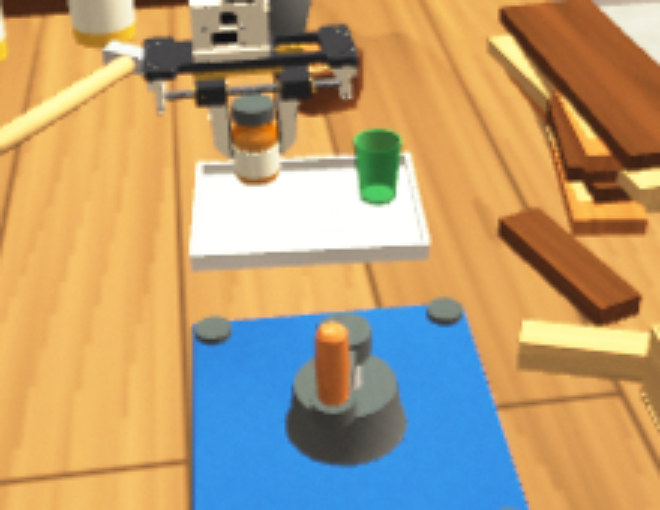

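The crop shows the jar held upright over the tray's empty left half, at crop (255,150), with the glass clear at (378,165).

```bash
python3 -m crank '[[[0.3,0,0,0,0],[0.3,0,0,1,0],[0.3,0,0,2,0],[0.3,0,0,3,0],[0.3,0,0,3.7,0],[0.3,0,0,4.1,0],[0.3,0,0,4.3,0],[0.3,0,0,4.5,0],[0.3,0,0,4.55,0],[0.3,0,0,4.55,0]]]'
```

```text
time: 6.2
tool_pos: [505.2, 190.2, 31.3]
tcp_rot: [3.141, -0.0, 1.57]
contact_force: [1.1, 0.2, -1.7]
grip_width: 43.2
finger_force: 30.0
```

Not clearly in contact yet, so I'll lower slightly more and release.

```bash
python3 -m crank '[[[0.3,0,0,0.05,0],[0.3,0,0,0.1,0],[0.3,0,0,0.1,0],[0.75,0,0,0.1,0],[0.75,0,0,0.1,0],[0.75,0,0,0.1,0],[0.75,0,0,0.1,0],[0.75,0,0,0.1,0],[0.75,0,0,0.1,0],[0.75,0,0,0.1,0]]]'; python3 -m crank '[[[0.75,0,0,0,0],[0.75,0,0,-1,0],[0.75,0,0,-3,0],[0.75,0,0,-6,0],[0.75,0,0,-10,0],[0.75,0,0,-14,0],[0.75,0,0,-18,0],[0.75,0,0,-20,0],[0.75,0,0,-21,0],[0.75,0,0,-21,0]]]'
python3 -c "
from h import *
p,d=bot.capture('side');np.savez('s3.npz',p=p,d=d);cv2.imwrite('pics/s3.png',cv2.resize(p[130:300,200:420],None,fx=3,fy=3)[:,:,::-1])
go(516.5,-279.5,240,np.pi/2)"
```

```text
time: 7.2
tool_pos: [505.1, 190.1, 30.2]
tcp_rot: [3.142, 0.0, 1.57]
contact_force: [0.0, -0.8, 0.4]
grip_width: 68.9
finger_force: 0.0
time: 8.2
tool_pos: [505.4, 190.2, 241.5]
tcp_rot: [3.139, -0.001, 1.57]
contact_force: [-0.1, 0.8, -0.9]
grip_width: 68.9
finger_force: 0.0
shift cm [-4.695e+01  1.200e+00  1.000e-02] turn -0.0
```

View pics/s3.png

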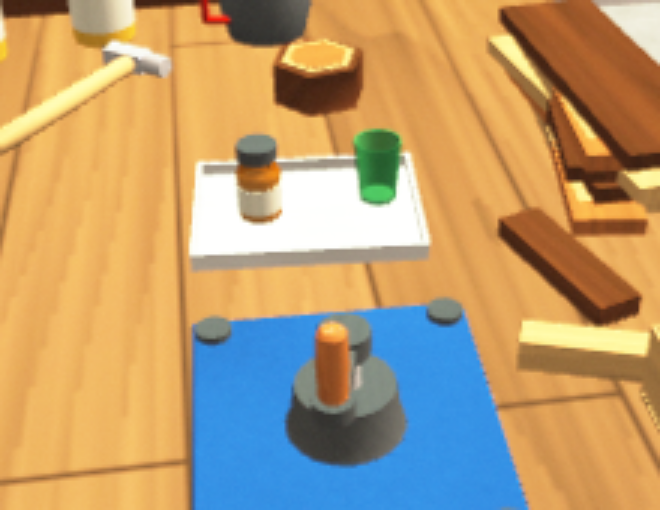

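The jar stands upright in the tray at crop (259,180), released. Next I'll go to the handle.

```bash
python3 -m crank '[[[0.6,-2,0,0,0],[0.6,-6,0.2,0,0],[0.6,-11,0.3,0,0],[0.6,-16,0.4,0,0],[0.6,-21,0.5,0,0],[0.6,-26,0.6,0,0],[0.6,-31,0.8,0,0],[0.6,-36,1,0,0],[0.6,-40,1.1,0,0],[0.6,-43,1.2,0,0]]]'; python3 -m crank '[[[0.6,-2,0,0,0],[0.6,-3,0,0,0],[0.6,-3.6,0,0,0],[0.6,-4,0,0,0],[0.6,-4,0,0,0],[0.6,-4,0,0,0],[0.6,-4,0,0,0],[0.6,-4,0,0,0],[0.6,-4,0,0,0],[0.6,-4,0,0,0]]]'
python3 -c "
from h import *
p,d=bot.capture('top');np.savez('t4.npz',p=p,d=d)
o=bot.get_obs();print(o['joint_positions'].round(2))
p,d=bot.capture('side');cv2.imwrite('pics/s4.png',cv2.resize(p[190:310,240:390],None,fx=5,fy=5)[:,:,::-1])
go(516.5,-279.5,183,np.pi/2)"
```

```text
time: 9.25
tool_pos: [515.7, -242.3, 237.8]
tcp_rot: [-3.138, -0.002, 1.568]
contact_force: [0.1, 0.9, -0.1]
grip_width: 55.3
finger_force: 0.0
time: 10.25
tool_pos: [516.8, -279.8, 240.3]
tcp_rot: [3.142, 0.0, 1.57]
contact_force: [0.0, 0.9, 0.2]
grip_width: 55.0
finger_force: 0.0
[-0.63  0.45  1.32 -0.    1.37 -0.63]
shift cm [ 0.04 -0.03  5.73] turn -0.0
```

View pics/s4.png

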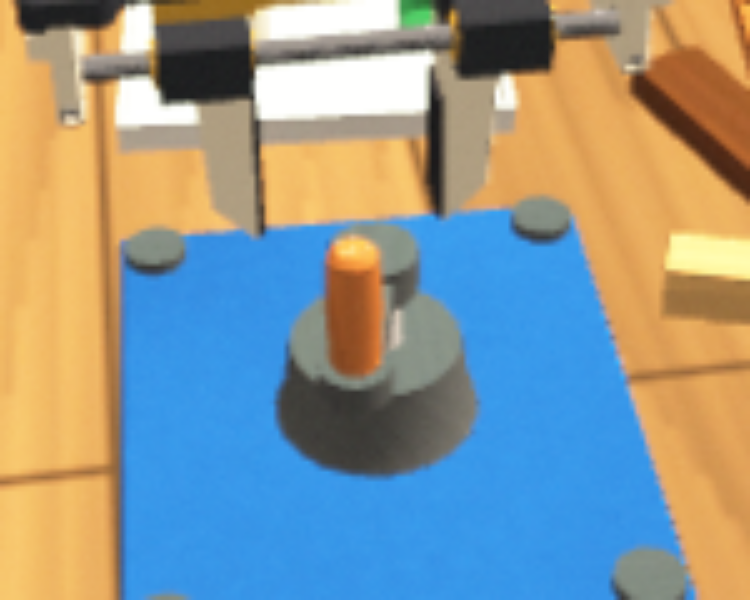

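The open fingers straddle the handle centrally: finger edges at 258 and 437, handle at 353.

```bash
python3 -m crank '[[[0.6,0,0,1,0],[0.6,0,0,2.5,0],[0.6,0,0,4,0],[0.6,0,0,5,0],[0.6,0,0,5.5,0],[0.6,0,0,5.7,0],[0.6,0,0,5.7,0],[0.05,0,0,5.7,0],[0.05,0,0,5.7,0],[0.05,0,0,5.7,0]]]';python3 -m crank '[[[0.05,0,0,0,0],[0.05,0,0,0,0],[0.05,0,0,0,0],[0.05,0,0,0,0],[0.05,0,0,0,0],[0.05,0,0,0.05,0],[0.05,0,0,0.1,0],[0.05,0,0,0.1,0],[0.05,0,0,0.1,0],[0.05,0,0,0.1,0]]]'
```

```text
time: 11.35
tool_pos: [516.9, -280.0, 183.6]
tcp_rot: [3.141, 0.001, 1.57]
contact_force: [0.1, 0.4, 0.7]
grip_width: 35.7
finger_force: 0.0
time: 12.35
tool_pos: [517.0, -279.9, 183.0]
tcp_rot: [3.141, 0.001, 1.57]
contact_force: [-0.4, 1.8, 6.6]
grip_width: 18.8
finger_force: 30.0
```

```bash
cat > arc.py <<'E'
import numpy as np,sys
# arc.py a0_deg dtheta n cx cy r : tool shifts (x=world y, y=world x) cm
a0,dt,n=map(float,sys.argv[1:4]);r=6.0
for k in range(int(n)):
    s=a0+k*dt
    print(round(s,1),[(round(r*(np.sin(np.radians(s+dt*i/10))-np.sin(np.radians(s))),2),round(r*(np.cos(np.radians(s+dt*i/10))-np.cos(np.radians(s))),2)) for i in range(1,11)])
E
python3 arc.py -103.6 15 10
```

```text
-103.6 [(np.float64(-0.03), np.float64(0.15)), (np.float64(-0.07), np.float64(0.31)), (np.float64(-0.09), np.float64(0.46)), (np.float64(-0.12), np.float64(0.62)), (np.float64(-0.13), np.float64(0.77)), (np.float64(-0.15), np.float64(0.93)), (np.float64(-0.16), np.float64(1.09)), (np.float64(-0.17), np.float64(1.24)), (np.float64(-0.17), np.float64(1.4)), (np.float64(-0.17), np.float64(1.56))]
-88.6 [(np.float64(0.01), np.float64(0.16)), (np.float64(0.02), np.float64(0.31)), (np.float64(0.03), np.float64(0.47)), (np.float64(0.05), np.float64(0.63)), (np.float64(0.07), np.float64(0.78)), (np.float64(0.1), np.float64(0.94)), (np.float64(0.13), np.float64(1.09)), (np.float64(0.16), np.float64(1.24)), (np.float64(0.2), np.float64(1.4)), (np.float64(0.24), np.float64(1.55))]
-73.6 [(np.float64(0.05), np.float64(0.15)), (np.float64(0.1), np.float64(0.3)), (np.float64(0.15), np.float64(0.45)), (np.float64(0.21), np.float64(0.59)), (np.float64(0.27), np.float64(0.74)), (np.float64(0.34), np.float64(0.88)), (np.float64(0.41), np.float64(1.02)), (np.float64(0.48), np.float64(1.16)), (np.float6
[... 2088 characters left out ...]
loat64(0.45), np.float64(-0.15)), (np.float64(0.59), np.float64(-0.21)), (np.float64(0.74), np.float64(-0.27)), (np.float64(0.88), np.float64(-0.34)), (np.float64(1.02), np.float64(-0.41)), (np.float64(1.16), np.float64(-0.48)), (np.float64(1.3), np.float64(-0.55)), (np.float64(1.43), np.float64(-0.63))]
31.4 [(np.float64(0.13), np.float64(-0.08)), (np.float64(0.26), np.float64(-0.17)), (np.float64(0.39), np.float64(-0.26)), (np.float64(0.52), np.float64(-0.35)), (np.float64(0.64), np.float64(-0.45)), (np.float64(0.76), np.float64(-0.55)), (np.float64(0.88), np.float64(-0.66)), (np.float64(1.0), np.float64(-0.76)), (np.float64(1.11), np.float64(-0.87)), (np.float64(1.22), np.float64(-0.98))]
```

```bash
python3 -m crank '[[[0.05,-0.03,0.15,0,0],[0.05,-0.07,0.31,0,0],[0.05,-0.09,0.46,0,0],[0.05,-0.12,0.62,0,0],[0.05,-0.13,0.77,0,0],[0.05,-0.15,0.93,0,0],[0.05,-0.16,1.09,0,0],[0.05,-0.17,1.24,0,0],[0.05,-0.17,1.4,0,0],[0.05,-0.17,1.56,0,0]]]'
```

```text
time: 13.35
tool_pos: [532.4, -282.0, 183.0]
tcp_rot: [3.141, 0.001, 1.57]
contact_force: [-2.0, 0.3, 6.4]
grip_width: 18.9
finger_force: 30.0
```

```bash
python3 -m crank '[[[0.05,0.01,0.16,0,0],[0.05,0.02,0.31,0,0],[0.05,0.03,0.47,0,0],[0.05,0.05,0.63,0,0],[0.05,0.07,0.78,0,0],[0.05,0.1,0.94,0,0],[0.05,0.13,1.09,0,0],[0.05,0.16,1.24,0,0],[0.05,0.2,1.4,0,0],[0.05,0.24,1.55,0,0]]]'
```

```text
time: 14.35
tool_pos: [548.0, -280.0, 183.0]
tcp_rot: [3.141, 0.002, 1.57]
contact_force: [-0.7, -1.6, 6.5]
grip_width: 19.0
finger_force: 30.0
```

```bash
python3 -m crank '[[[0.05,0.05,0.15,0,0],[0.05,0.1,0.3,0,0],[0.05,0.15,0.45,0,0],[0.05,0.21,0.59,0,0],[0.05,0.27,0.74,0,0],[0.05,0.34,0.88,0,0],[0.05,0.41,1.02,0,0],[0.05,0.48,1.16,0,0],[0.05,0.55,1.3,0,0],[0.05,0.63,1.43,0,0]]]'
```

```text
time: 15.35
tool_pos: [562.4, -274.0, 183.0]
tcp_rot: [3.141, 0.002, 1.57]
contact_force: [-1.3, -1.7, 5.5]
grip_width: 18.8
finger_force: 30.0
```

```bash
python3 -m crank '[[[0.05,0.08,0.13,0,0],[0.05,0.17,0.26,0,0],[0.05,0.26,0.39,0,0],[0.05,0.35,0.52,0,0],[0.05,0.45,0.64,0,0],[0.05,0.55,0.76,0,0],[0.05,0.66,0.88,0,0],[0.05,0.76,1.0,0,0],[0.05,0.87,1.11,0,0],[0.05,0.98,1.22,0,0]]]'
```

```text
time: 16.35
tool_pos: [574.8, -264.5, 183.1]
tcp_rot: [3.14, 0.003, 1.57]
contact_force: [0.2, -2.3, 5.7]
grip_width: 18.7
finger_force: 30.0
```

```bash
python3 -m crank '[[[0.05,0.12,0.11,0.05,0],[0.05,0.23,0.21,0.05,0],[0.05,0.35,0.31,0.05,0],[0.05,0.48,0.41,0.05,0],[0.05,0.6,0.5,0.05,0],[0.05,0.73,0.59,0.05,0],[0.05,0.86,0.68,0.05,0],[0.05,0.99,0.77,0.05,0],[0.05,1.13,0.85,0.05,0],[0.05,1.27,0.92,0.05,0]]]'
```

```text
time: 17.35
tool_pos: [584.6, -251.8, 183.2]
tcp_rot: [3.138, 0.003, 1.57]
contact_force: [1.1, -3.7, 7.4]
grip_width: 18.6
finger_force: 30.0
```

```bash
python3 -m crank '[[[0.05,0.14,0.07,0,0],[0.05,0.28,0.14,0,0],[0.05,0.42,0.21,0,0],[0.05,0.57,0.27,0,0],[0.05,0.71,0.33,0,0],[0.05,0.86,0.38,0,0],[0.05,1.01,0.44,0,0],[0.05,1.16,0.48,0,0],[0.05,1.31,0.52,0,0],[0.05,1.46,0.56,0,0]]]'
```

```text
time: 18.35
tool_pos: [590.7, -236.9, 183.2]
tcp_rot: [3.137, 0.003, 1.57]
contact_force: [2.3, -1.6, 7.8]
grip_width: 18.8
finger_force: 30.0
```

```bash
python3 -m crank '[[[0.05,0.15,0.03,0,0],[0.05,0.31,0.07,0,0],[0.05,0.46,0.09,0,0],[0.05,0.62,0.12,0,0],[0.05,0.77,0.13,0,0],[0.05,0.93,0.15,0,0],[0.05,1.09,0.16,0,0],[0.05,1.24,0.17,0,0],[0.05,1.4,0.17,0,0],[0.05,1.56,0.17,0,0]]]'
```

```text
time: 19.35
tool_pos: [592.5, -221.3, 183.1]
tcp_rot: [3.137, 0.003, 1.57]
contact_force: [4.2, -3.7, 5.9]
grip_width: 18.9
finger_force: 30.0
```

```bash
python3 -m crank '[[[0.05,0.16,0.01,0,0],[0.05,0.31,0.02,0,0],[0.05,0.47,0.01,0,0],[0.05,0.63,0,0,0],[0.05,0.78,-0.02,0,0],[0.05,0.94,-0.05,0,0],[0.05,1.09,-0.08,0,0],[0.05,1.24,-0.11,0,0],[0.05,1.4,-0.15,0,0],[0.05,1.55,-0.19,0,0]]]'
```

```text
time: 20.35
tool_pos: [589.7, -204.2, 181.9]
tcp_rot: [3.14, -0.0, 1.57]
contact_force: [5.1, 3.3, 2.3]
grip_width: 18.6
finger_force: 30.0
```

The force and height both fell, so the screw is over the entry. Now I'll lower it in.

```bash
python3 -m crank '[[[0.05,0,0,0,0],[0.05,0,0,0.1,0],[0.05,0,0,0.2,0],[0.05,0,0,0.3,0],[0.05,0,0,0.4,0],[0.05,0,0,0.4,0],[0.05,0,0,0.5,0],[0.05,0,0,0.55,0],[0.05,0,0,0.6,0],[0.05,0,0,0.6,0]]]'
```

```text
time: 21.35
tool_pos: [589.5, -203.7, 175.1]
tcp_rot: [3.141, -0.002, 1.571]
contact_force: [4.3, 3.1, 1.7]
grip_width: 18.6
finger_force: 30.0
```

```bash
python3 -m crank '[[[0.05,0,0.05,0.03,0],[0.05,0,0.1,0.06,0],[0.05,0,0.1,0.1,0],[0.05,0,0.1,0.1,0],[0.05,0,0.1,0.1,0],[0.05,0,0.1,0.1,0],[0.05,0,0.1,0.1,0],[0.05,0,0.1,0.1,0],[0.05,0,0.1,0.1,0],[0.05,0,0.1,0.1,0]]]'; python3 -c "
from h import *
o=bot.get_obs();print(o['contact_force'],o['moment'],o['tool_pos'])"
```

```text
time: 22.35
tool_pos: [590.1, -205.1, 174.8]
tcp_rot: [3.141, 0.001, 1.57]
contact_force: [2.4, -0.6, 4.4]
grip_width: 18.5
finger_force: 30.0
[ 2.42749628 -0.58077962  4.39879995] [-0.20914174 -0.4845124   0.00399815] [ 590.10445763 -205.06590204  174.83038844]
```

```bash
cat > fw.py <<'E'
import numpy as np
from scipy.optimize import least_squares
P=np.array([(517,-280),(532.4,-282),(548,-280),(562.4,-274),(574.8,-264.5),(584.6,-251.8),(590.7,-236.9),(592.5,-221.3),(590.1,-205.1)])
f=lambda r:least_squares(lambda c:np.hypot(*(P-c[:2]).T)-(r or c[2]),[531,-222,60])
for r in(60,None):
    s=f(r);print(s.x.round(1),s.fun.round(2))
c=f(60).x[:2]
a0=np.degrees(np.arctan2(*(np.array([590.1,-205.1])-c)[::-1]));print("a0",a0)
for k in range(12):
    s=a0-30*k; g=lambda a:6*np.array([np.sin(np.radians(a)),np.cos(np.radians(a))])
    print(k,round(s),' '.join("[0.05,%.2f,%.2f,%.2f,0],"%(*(g(s-3*i)-g(s)),i*.00833) for i in range(1,11)))
E
python3 fw.py
```

```text
[ 532.5 -222.    60. ] [ 0.03 -0.01  0.03 -0.03 -0.05  0.    0.06 -0.01  0.01]
[ 532.5 -222.    60.1] [ 0.01 -0.01  0.03 -0.02 -0.04  0.01  0.06 -0.02 -0.01]
a0 16.361813555532787
0 16 [0.05,-0.30,0.08,0.01,0], [0.05,-0.61,0.15,0.02,0], [0.05,-0.92,0.19,0.02,0], [0.05,-1.23,0.23,0.03,0], [0.05,-1.55,0.24,0.04,0], [0.05,-1.86,0.24,0.05,0], [0.05,-2.18,0.22,0.06,0], [0.05,-2.49,0.19,0.07,0], [0.05,-2.80,0.14,0.07,0], [0.05,-3.10,0.07,0.08,0],
1 -14 [0.05,-0.30,-0.08,0.01,0], [0.05,-0.60,-0.18,0.02,0], [0.05,-0.89,-0.29,0.02,0], [0.05,-1.18,-0.42,0.03,0], [0.05,-1.46,-0.56,0.04,0], [0.05,-1.73,-0.72,0.05,0], [0.05,-2.00,-0.89,0.06,0], [0.05,-2.25,-1.08,0.07,0], [0.05,-2.49,-1.28,0.07,0], [0.05,-2.73,-1.49,0.08,0],
2 -44 [0.05,-0.22,-0.22,0.01,0], [0.05,-0.43,-0.46,0.02,0], [0.05,-0.63,-0.70,0.02,0], [0.05,-0.81,-0.96,0.03,0], [0.05,-0.98,-1.22,0.04,0], [0.05,-1.14,-1.49,0.05,0], [0.05,-1.28,-1.77,0.06,0], [0.05,-1.41,-2.06,0.07,0], [0.05,-1.52,-2.35,0.07,0], [0.05,-1.62,-2.65,0.08,0],
3 -74 [0.05,-0.08,-0.30,0.01,0], [0.05,-0.15,-0.61,0.02,0], [0.05,-0.19,-0.92,0.02,0], [0.05,-0.23,-1.2
[... 1580 characters left out ...]
,1.23,0.03,0], [0.05,0.24,1.55,0.04,0], [0.05,0.24,1.86,0.05,0], [0.05,0.22,2.18,0.06,0], [0.05,0.19,2.49,0.07,0], [0.05,0.14,2.80,0.07,0], [0.05,0.07,3.10,0.08,0],
10 -284 [0.05,-0.08,0.30,0.01,0], [0.05,-0.18,0.60,0.02,0], [0.05,-0.29,0.89,0.02,0], [0.05,-0.42,1.18,0.03,0], [0.05,-0.56,1.46,0.04,0], [0.05,-0.72,1.73,0.05,0], [0.05,-0.89,2.00,0.06,0], [0.05,-1.08,2.25,0.07,0], [0.05,-1.28,2.49,0.07,0], [0.05,-1.49,2.73,0.08,0],
11 -314 [0.05,-0.22,0.22,0.01,0], [0.05,-0.46,0.43,0.02,0], [0.05,-0.70,0.63,0.02,0], [0.05,-0.96,0.81,0.03,0], [0.05,-1.22,0.98,0.04,0], [0.05,-1.49,1.14,0.05,0], [0.05,-1.77,1.28,0.06,0], [0.05,-2.06,1.41,0.07,0], [0.05,-2.35,1.52,0.07,0], [0.05,-2.65,1.62,0.08,0],
```

```bash
python3 -m crank '[[[0.05,-0.30,0.08,0.01,0],[0.05,-0.61,0.15,0.02,0],[0.05,-0.92,0.19,0.02,0],[0.05,-1.23,0.23,0.03,0],[0.05,-1.55,0.24,0.04,0],[0.05,-1.86,0.24,0.05,0],[0.05,-2.18,0.22,0.06,0],[0.05,-2.49,0.19,0.07,0],[0.05,-2.80,0.14,0.07,0],[0.05,-3.10,0.07,0.08,0]]]'
```

```text
time: 23.35
tool_pos: [590.9, -235.9, 174.0]
tcp_rot: [3.141, -0.0, 1.57]
contact_force: [3.1, 1.7, 4.9]
grip_width: 19.0
finger_force: 30.0
```

```bash
python3 -m crank '[[[0.05,-0.30,-0.08,0.01,0],[0.05,-0.60,-0.18,0.02,0],[0.05,-0.89,-0.29,0.02,0],[0.05,-1.18,-0.42,0.03,0],[0.05,-1.46,-0.56,0.04,0],[0.05,-1.73,-0.72,0.05,0],[0.05,-2.00,-0.89,0.06,0],[0.05,-2.25,-1.08,0.07,0],[0.05,-2.49,-1.28,0.07,0],[0.05,-2.73,-1.49,0.08,0]]]'
```

```text
time: 24.35
tool_pos: [575.8, -263.4, 173.2]
tcp_rot: [3.141, 0.0, 1.57]
contact_force: [4.7, -0.6, 5.1]
grip_width: 18.6
finger_force: 30.0
```

Stable, following the thread. Continuing.

```bash
python3 -m crank '[[[0.05,-0.22,-0.22,0.01,0],[0.05,-0.43,-0.46,0.02,0],[0.05,-0.63,-0.70,0.02,0],[0.05,-0.81,-0.96,0.03,0],[0.05,-0.98,-1.22,0.04,0],[0.05,-1.14,-1.49,0.05,0],[0.05,-1.28,-1.77,0.06,0],[0.05,-1.41,-2.06,0.07,0],[0.05,-1.52,-2.35,0.07,0],[0.05,-1.62,-2.65,0.08,0]]]'; python3 -m crank '[[[0.05,-0.08,-0.30,0.01,0],[0.05,-0.15,-0.61,0.02,0],[0.05,-0.19,-0.92,0.02,0],[0.05,-0.23,-1.23,0.03,0],[0.05,-0.24,-1.55,0.04,0],[0.05,-0.24,-1.86,0.05,0],[0.05,-0.22,-2.18,0.06,0],[0.05,-0.19,-2.49,0.07,0],[0.05,-0.14,-2.80,0.07,0],[0.05,-0.07,-3.10,0.08,0]]]'
```

```text
time: 25.35
tool_pos: [548.9, -279.5, 172.3]
tcp_rot: [-3.141, 0.0, 1.57]
contact_force: [3.5, -3.5, 2.4]
grip_width: 18.9
finger_force: 30.0
time: 26.35
tool_pos: [517.8, -279.9, 171.5]
tcp_rot: [-3.141, 0.0, 1.57]
contact_force: [0.7, -5.1, 4.1]
grip_width: 18.6
finger_force: 30.0
```

```bash
python3 -m crank '[[[0.05,0.08,-0.30,0.01,0],[0.05,0.18,-0.60,0.02,0],[0.05,0.29,-0.89,0.02,0],[0.05,0.42,-1.18,0.03,0],[0.05,0.56,-1.46,0.04,0],[0.05,0.72,-1.73,0.05,0],[0.05,0.89,-2.00,0.06,0],[0.05,1.08,-2.25,0.07,0],[0.05,1.28,-2.49,0.08,0],[0.05,1.49,-2.73,0.09,0]]]'; python3 -m crank '[[[0.05,0.22,-0.22,0.01,0],[0.05,0.46,-0.43,0.02,0],[0.05,0.70,-0.63,0.02,0],[0.05,0.96,-0.81,0.03,0],[0.05,1.22,-0.98,0.04,0],[0.05,1.49,-1.14,0.05,0],[0.05,1.77,-1.28,0.06,0],[0.05,2.06,-1.41,0.07,0],[0.05,2.35,-1.52,0.07,0],[0.05,2.65,-1.62,0.08,0]]]'
```

```text
time: 27.35
tool_pos: [490.7, -264.8, 170.6]
tcp_rot: [-3.141, -0.0, 1.57]
contact_force: [-1.5, -3.8, 4.7]
grip_width: 18.7
finger_force: 30.0
time: 28.35
tool_pos: [474.8, -238.2, 169.8]
tcp_rot: [3.141, -0.0, 1.57]
contact_force: [-0.8, -2.2, 4.6]
grip_width: 18.1
finger_force: 30.0
```

```bash
python3 -m crank '[[[0.05,0.30,-0.08,0.01,0],[0.05,0.61,-0.15,0.02,0],[0.05,0.92,-0.19,0.02,0],[0.05,1.23,-0.23,0.03,0],[0.05,1.55,-0.24,0.04,0],[0.05,1.86,-0.24,0.05,0],[0.05,2.18,-0.22,0.06,0],[0.05,2.49,-0.19,0.07,0],[0.05,2.80,-0.14,0.08,0],[0.05,3.10,-0.07,0.09,0]]]'; python3 -m crank '[[[0.05,0.30,0.08,0.01,0],[0.05,0.60,0.18,0.02,0],[0.05,0.89,0.29,0.02,0],[0.05,1.18,0.42,0.03,0],[0.05,1.46,0.56,0.04,0],[0.05,1.73,0.72,0.05,0],[0.05,2.00,0.89,0.06,0],[0.05,2.25,1.08,0.07,0],[0.05,2.49,1.28,0.07,0],[0.05,2.73,1.49,0.08,0]]]'
```

```text
time: 29.35
tool_pos: [474.3, -207.3, 168.9]
tcp_rot: [3.141, 0.0, 1.57]
contact_force: [2.1, -3.5, 3.3]
grip_width: 18.6
finger_force: 30.0
time: 30.35
tool_pos: [489.3, -180.2, 168.2]
tcp_rot: [3.141, 0.0, 1.57]
contact_force: [1.9, -4.0, 2.8]
grip_width: 18.5
finger_force: 30.0
```

```bash
python3 -m crank '[[[0.05,0.22,0.22,0.01,0],[0.05,0.43,0.46,0.02,0],[0.05,0.63,0.70,0.02,0],[0.05,0.81,0.96,0.03,0],[0.05,0.98,1.22,0.04,0],[0.05,1.14,1.49,0.05,0],[0.05,1.28,1.77,0.06,0],[0.05,1.41,2.06,0.07,0],[0.05,1.52,2.35,0.07,0],[0.05,1.62,2.65,0.08,0]]]'; python3 -m crank '[[[0.05,0.08,0.30,0.01,0],[0.05,0.15,0.61,0.02,0],[0.05,0.19,0.92,0.02,0],[0.05,0.23,1.23,0.03,0],[0.05,0.24,1.55,0.04,0],[0.05,0.24,1.86,0.05,0],[0.05,0.22,2.18,0.06,0],[0.05,0.19,2.49,0.07,0],[0.05,0.14,2.80,0.08,0],[0.05,0.07,3.10,0.09,0]]]'
```

```text
time: 31.35
tool_pos: [515.2, -164.3, 167.3]
tcp_rot: [-3.14, 0.001, 1.57]
contact_force: [-0.5, -5.8, 4.8]
grip_width: 18.6
finger_force: 30.0
time: 32.35
tool_pos: [545.3, -163.1, 166.2]
tcp_rot: [-3.138, -0.0, 1.57]
contact_force: [-3.7, -2.8, 8.4]
grip_width: 18.4
finger_force: 30.0
```

```bash
python3 -m crank '[[[0.05,-0.08,0.30,0.01,0],[0.05,-0.18,0.60,0.02,0],[0.05,-0.29,0.89,0.02,0],[0.05,-0.42,1.18,0.03,0],[0.05,-0.56,1.46,0.04,0],[0.05,-0.72,1.73,0.05,0],[0.05,-0.89,2.00,0.06,0],[0.05,-1.08,2.25,0.06,0],[0.05,-1.28,2.49,0.07,0],[0.05,-1.49,2.73,0.08,0]]]'
```

```text
time: 33.35
tool_pos: [572.6, -177.1, 165.5]
tcp_rot: [-3.138, -0.002, 1.57]
contact_force: [-3.3, -0.9, 7.8]
grip_width: 18.8
finger_force: 30.0
```

```bash
python3 -m crank '[[[0.05,-0.22,0.22,0.01,0],[0.05,-0.46,0.43,0.02,0],[0.05,-0.70,0.63,0.02,0],[0.05,-0.96,0.81,0.03,0],[0.05,-1.22,0.98,0.04,0],[0.05,-1.49,1.14,0.05,0],[0.05,-1.77,1.28,0.05,0],[0.05,-2.06,1.41,0.06,0],[0.05,-2.35,1.52,0.07,0],[0.05,-2.65,1.62,0.07,0]]]'; python3 -m crank '[[[0.05,0,0,0,0],[0.05,0,0,0,0],[0.05,0,0,0,0],[0.05,0,0,0,0],[0.05,0,0,0,0],[0.05,0,0,0,0],[0.05,0,0,0,0],[0.05,0,0,0,0],[0.05,0,0,0,0],[0.05,0,0,0,0]]]'
python3 -c "
from h import *
o=bot.get_obs();print(o['tool_pos'],o['contact_force'],o['dq'].round(3))
A=np.load('side.npz')['p'];p,d=bot.capture('side');cv2.imwrite('pics/s5.png',cv2.resize(p[130:310,220:390],None,fx=3.3,fy=3.3)[:,:,::-1])
"
```

```text
time: 34.35
tool_pos: [589.4, -202.8, 164.8]
tcp_rot: [-3.139, -0.003, 1.571]
contact_force: [0.8, 2.2, 5.8]
grip_width: 18.6
finger_force: 30.0
time: 35.35
tool_pos: [590.0, -204.6, 164.8]
tcp_rot: [-3.141, -0.0, 1.57]
contact_force: [0.1, 1.5, 4.0]
grip_width: 18.9
finger_force: 30.0
[ 590.00275329 -204.55683653  164.81173462] [0.10210798 1.46889895 4.01875861] [-0.002  0.001  0.001 -0.     0.001  0.001]
```

View pics/s5.png

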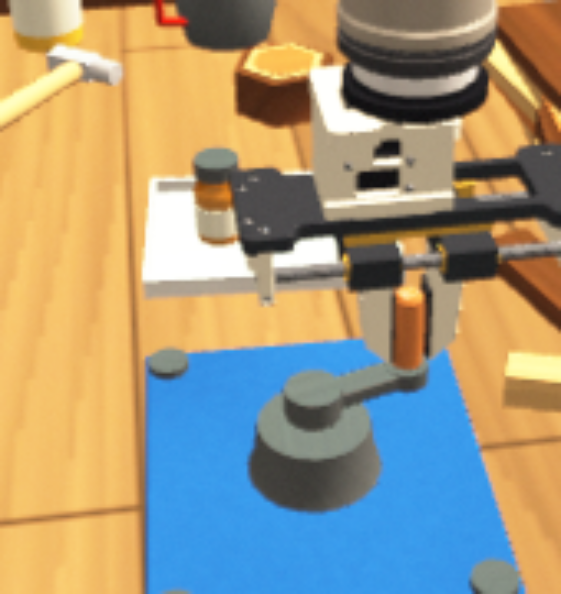

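The view shows the handle held at crop (408,325), the hub lowered to about (312,388), and the jar upright at (215,195). I'll check the hub's drop by depth against the first pictures before handing in.

```bash
python3 - <<'E'
from h import *
d0=np.load("side.npz")["d"];p,d1=bot.capture("side")
for d in(d0,d1):
    W=cloud("side",d.astype(float));m=(np.hypot(W[...,0]-532.5,W[...,1]+222)<11)&(W[...,2]>140)&(W[...,2]<195);z=W[...,2][m];print(m.sum(),np.percentile(z,[50,75,90]).round(1))
E
```

```text
52 [176.3 176.9 177.3]
72 [157.9 158.4 158.8]
```

The hub sits 18.4 mm lower than at the start, inside the 15.5–21.2 mm band. The crank is still and held.

```bash
python3 -c "
from plant import bot
print(bot.close_job())"
```

```text
the job is handed in; nothing more can be done
None
```

I handed the job in at about 35 s: the jar stands upright in the tray, the screw is about 18.4 mm down (dropped in, then one turn forward), and the gripper is holding the handle still; the judge's result was not shown.

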